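# Dispense the solder reel from the tipping parts carousel

## Task

Turn the four-bay carousel by its black grip until the bay with the blue-and-white solder reel faces the spout, then tip the carousel by its red tab so that the reel slides out into the grey tray in front. Lower the carousel back onto its rests, with the other three things still in their bays. Do not touch the reel with the gripper, and do not disturb the file, oil bottle and screwdriver beside the stand.

Things in the scene. Friction and masses are not known exactly. Their poses are not given: they have to be found in the camera images.
- stand: Fixed steel stand of the carousel, foot 195 x 230 mm. Origin on the bench under the wheel's axis (wheel level); its -x axis points to the spout and tray, +x to the red tab, y across, z up. It carries the blue round cradle (fence 193 mm across, top at z 0.127, with one 88 mm wide gap at -x that leads into an aluminium spout with cheeks). The cradle holds a white wheel.
- cradle (a joint): Tipping angle of the cradle, 0 (level, on its rests) to 0.75 rad (stop); grows as the red tab goes up and towards the spout. It falls back to level when let go. Lifting at the tab takes about 3 to 6 N. The contents of the bay at the spout start to slide somewhere between 0.32 and 0.5 rad; tipping to about 0.7 makes sure.
- wheel (a joint): Angle of the white wheel about its own axis (upright when level), positive counter-clockwise from above; it stays where it is left (friction 0.15 N m), and can turn a whole turn either way. Each thing rides in its bay with the wheel.
- tip_axis (a point): Point on the level tipping axis in the middle of the cradle, in the stand's frame at (-0.060, 0, 0.085); the axis runs along the stand's y. Frame of the cradle (tips with it).
- wheel_axis (a point): Centre of the wheel, at the height of the bays' floor (0.100 above the bench when level). The wheel is 180 mm across; four dividers, 24 mm high, stand along its own +x, +y, -x and -y axes, so the four quarter bays are centred 45 degrees between them (bay centres about 56 mm from the axis). Frame of the wheel.
- turn_grip (a point): Centre of the black bar grip on top of the wheel's axis: 50 mm long along the wheel's x, 16 mm thick along its y, 40 mm high (0.146 to 0.186 above the bench when level). Free below it to 0.135 beside the shaft. Frame of the wheel.
- lift_tab (a point): Grasp point on the upright red tab at the cradle's back: 12 mm thick along the cradle's x, 56 mm wide along y, red part 0.141 to 0.191 above the bench; this point is at 0.168 when level, 0.1605 m behind and 0.083 m above the tipping axis. Frame of the cradle: gripped flat by its two faces, the tool must tilt with it.
- spout (a point): Middle of the spout's outer edge, on its floor; 0.097 above the bench when level. Frame of the cradle; -x is outward.
- solder_reel_center (a point): Centre of the reel of solder to be dispensed: blue flanges, white winding, 50 mm across, 30 mm high, lying flat in one of the four bays (any of them), 0.08 to 0.17 kg.
- tape_roll_center (a point): Centre of a yellow roll of tape, 58 mm across, 18 mm high, flat in another bay.
- grease_tin_center (a point): Centre of a red-lidded grease tin, 57 mm across, 24 mm high, in another bay.
- gear_brass_center (a point): Centre of a brass gear, 42 mm across, 10 mm high, in another bay.
- tray_floor (a point): Middle of the inner floor of the loose grey tray in front of the spout, 4 mm above its underside. Tray 130 mm (its x) by 170 mm (its y), walls 4 mm thick: 32 mm high at its +x side under the spout, 45 mm at the sides, 60 mm at its -x side. Axes as the stand's, roughly.
- file_small: Flat file with wooden handle, 202 x 42 x 24 mm, lying beside the stand; origin at the underside's centre. Leave alone.
- oil_bottle: Oil bottle with red spout, 41 mm across, 118 mm high, beside the stand; origin at its underside. Leave alone.
- driver_3: Yellow screwdriver, 171 mm long, beside the stand; origin at the underside's centre. Leave alone.

How it is judged:
By the outcome, as a careful person would: the job done as asked, in the order asked, and still so for the second after the job is handed in, with the robot touching nothing.
It also fails if it takes over 64 s, if anything falls off the work surface, if the arm or the gripper's body presses on something with over 40 N, if the wrist force passes 120 N, or if a joint passes its speed limit or range.

## Robot

A 7-joint arm with a two-finger parallel gripper is mounted at the origin on a cart in front of the work surface, level with it; the furniture and walls round the work are solid. World frame = base frame: x ahead of the robot, y to its left, z up, the work surface at z = 0. Lengths are in m, angles in rad, forces in N, time in s.
With the tool pointing down it reaches from about 0.4 to 0.85 m from the base axis. Payload 4.4 kg.
Tool frame: the origin (TCP) lies on the centre line of the jaws, within the pads' length; the fingertips stand tips_ahead ahead of it and the grasp point (between the pads) lies 3 mm ahead of it (tips_ahead is the distance from the TCP to the fingertips, in m); z points along the fingers, y is the line along which they close (so a half turn about z gives the same grasp; the last joint's range is limited). The gripper opens to 94 mm and grips with 3 to 60 N. Pads are 16 mm wide; open, the fingers measure 119 mm over their backs; the gripper's body (75 mm by 177 mm) begins 78 mm behind the grasp point.
Start: joints at [-1.233, 0.628, 0.038, 1.517, -0.027, 0.996, -0.02], TCP at [0.255, 0.598, 0.227] pointing down, gripper open.
Joint ranges: [-3.06, 3.06], [-0.37, 2.12], [-1.25, 1.32], [0.18, 2.47], [-1.1, 4.24], [0.23, 1.98], [-2.94, 2.94]. Speed limits (rad/s): [2.57, 2.57, 3.14, 3.14, 3.14, 3.14, 3.14].

## Interface

Orientations are given as a rotation vector (axis times angle).
In Python, from cell import sense, snapshot, get_calibration, sign_off, outline_of, pinpoint, tips_ahead gives the robot as it stands.
- The arm moves only by the tool send_rows, never from a script. Its argument "plan" is a list of rows, each an object of numbers: "x", "y", "z": the shift along the tool's x, y, z scaled (see below); "turn": the turn about the tool's z scaled (see below); "claw": the closure, from 0 (fully open) to 1 (shut). A call has 1 to 12 rows; each row shifts and turns the commanded pose from where the row before left it, along the tool's axes as they then stand; what a row does not reach is not made up. The controller multiplies each number of a shift by 0.4 m and each number of a turn by 120 degrees. A row lasts 1/10 s, in which the tool goes at most 50 mm and 8.59 degrees, less where a joint would pass 70% of its speed; a pose out of reach is approached as far as the arm can. A call with a number of a shift or a turn outside -1 to 1 is refused whole. A call with a gripper value outside its range is refused whole. The fingers move at their own pace and stop on an object; "newtons" is the grip in N (left out, the last holds). Time passes only in rows, so rows that do not move let the fingers close. It gives the time, the measured TCP pose, the force, the opening and the grip force at its end, in the units of the state.
- sense(): the state, without advancing time (a new reading comes with each control period).
- snapshot(name): name is "side" or "top"; returns the picture (420x560x3 uint8, red, green, blue); there is no depth.
- get_calibration(name): a dict with "vertical_fov" (degrees; the focal length in pixels is half the picture's height over the tangent of half this angle, whatever the lens; pixels are square), "cx", "cy" (the principal point, pixels), "camera_from_world" (4x4, takes a point from world to camera coordinates). Camera axes: x right, y down, z forward; pixel columns grow to the right and rows downward; lengths in m; the calibration is good to about 2 mm. A picture is of the moment at which its call begins. get_calibration takes no time and is no camera call.
- sign_off(): hands the job in; it is judged then, once.
Trained networks look in the newest picture that a camera, given by its name, has taken for a name from the list of things; names that differ only in an ending like _2 or _b are one class to them, and where a whole thing is asked for, a point or a joint stands for the part that bears it (a point fixed in the world has none). Each returns a list of dicts, best first, with "confidence" (0 to 1); they miss things now and then, are a little off and sometimes report something else, mostly with a low value. They report only what shows in the picture. A call takes as long as a camera call.
- outline_of(camera, target): "pixels" (420x560 bool, what is visible of it).
- pinpoint(camera, target): "xyz" ([x, y, z] in m, in world coordinates, good to about 4 mm: a listed point, or the origin of a listed thing).
The state is a dict: "time": time; "qpos": joint angles; "joint_vel": joint speeds; "tau": joint torques, N m; "tool_pos": TCP position; "tool_rot": TCP orientation; "contact_force": force on the tool from outside, world axes, zero at the start; "wrist_torque": the same for the moment, N m; "finger_gap": finger opening in m; "grip_force": force on a finger pad.
Only numpy, scipy, OpenCV 4.12 (cv2) and the standard library are available. Lean on these libraries where they do the work, as an engineer would, in place of code of your own. Each camera call takes 0.05 s, during which the arm holds its last target. There are 200 camera calls.

## Working session

There is one attempt and no reset: what is moved stays moved. The work goes in short steps, Python scripts to look and compute and a tool call to move; the robot and the scene stay as the last step left them, time stands still between calls to the robot, and variables do not carry over. Pictures are saved under pics/ and viewed, at most 10 in all, crops included, and the job is handed in when it is done.

Besides the shell and the picture viewer there is one more tool, called after "Request:" as name(argument=value, ...), one argument or row to a line, values as JSON. send_rows: Moves the arm, as the interface text tells. Its arguments: {"type":"object","properties":{"plan":{"type":"array"},"newtons":{"type":"number"}},"required":["plan"]}

```bash
mkdir -p pics; ls; python3 - <<'E'
from cell import *
import cv2,numpy as np
a=snapshot("top");b=snapshot("side")
cv2.imwrite("pics/top0.png",a[:,:,::-1]);cv2.imwrite("pics/side0.png",b[:,:,::-1])
for n in ["stand","tip_axis","wheel_axis","turn_grip","lift_tab","spout","solder_reel_center","tape_roll_center","grease_tin_center","gear_brass_center","tray_floor","file_small","oil_bottle","driver_3"]:
    for c in ["top","side"]:
        r=pinpoint(c,n); print(n,c,[(np.round(q["xyz"],4).tolist(),round(q["confidence"],2)) for q in r[:2]])
print(tips_ahead,{k:np.round(v,3) for k,v in sense().items()})
for c in ["top","side"]: print(get_calibration(c))
E
```

```text
pics
stand top [([0.5769, -0.0549, -0.0003], 0.79)]
stand side [([0.5786, -0.0555, 0.0], 0.71)]
tip_axis top [([0.5415, -0.01, 0.0878], 0.87)]
tip_axis side [([0.5444, -0.009, 0.0847], 0.66)]
wheel_axis top [([0.5782, -0.0556, 0.0976], 0.76)]
wheel_axis side [([0.5775, -0.0513, 0.1007], 0.8), ([0.6253, -0.3088, -0.0023], 0.55)]
turn_grip top [([0.5781, -0.0571, 0.1674], 0.71)]
turn_grip side [([0.5807, -0.0579, 0.167], 0.68)]
lift_tab top [([0.6408, -0.1339, 0.1676], 0.93)]
lift_tab side [([0.6393, -0.131, 0.1689], 0.88)]
spout top [([0.4924, 0.0546, 0.0989], 0.7)]
spout side [([0.5756, -0.111, 0.1068], 0.67), ([0.4879, 0.051, 0.1008], 0.62)]
solder_reel_center top [([0.6358, -0.0642, 0.1145], 0.77)]
solder_reel_center side [([0.6354, -0.0588, 0.1145], 0.74), ([0.6409, -0.1315, 0.1679], 0.61)]
tape_roll_center top [([0.583, -0.0005, 0.1075], 0.93)]
tape_roll_center side [([0.5875, -0.0046, 0.1078], 0.41), ([0.5443, -0.008, 0.0813], 0.35)]
grease_tin_center top [([0.5259, -0.0526, 0.1114], 0.69)]
grease_tin_center side [([0.5256, -0.0532, 0.1117], 0.68), ([0.621, -0.3098, -0.0033], 0.
[... 1375 characters left out ...]
[-9.89944962e-01, -5.42034385e-04, -1.41452036e-01,
         5.46289627e-01],
       [ 1.41449503e-01, -1.08998866e-02, -9.89885463e-01,
         9.03592339e-01],
       [ 0.00000000e+00,  0.00000000e+00,  0.00000000e+00,
         1.00000000e+00]])}
{'vertical_fov': 52.36027431809452, 'cx': 285.77647265193013, 'cy': 202.35412872052197, 'camera_from_world': array([[ 9.16783303e-01, -3.99383926e-01,  9.24335392e-04,
        -5.15740910e-01],
       [-2.32854185e-01, -5.36392791e-01, -8.11210023e-01,
         1.81730459e-01],
       [ 3.24480051e-01,  7.43488570e-01, -5.84754174e-01,
         9.57711077e-01],
       [ 0.00000000e+00,  0.00000000e+00,  0.00000000e+00,
         1.00000000e+00]])}
```

View pics/top0.png

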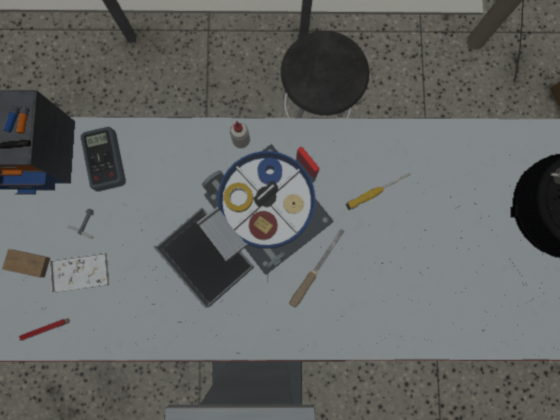

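View pics/side0.png

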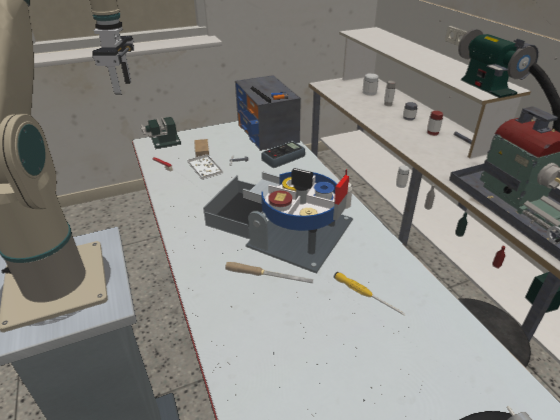

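The top view shows the reel at (270,171), the far side from the tray. The tape is at (238,197), the tin at (263,225), the gear at (293,203) and the red tab at (308,161). The grip lies along the stand's x axis (about 129° in world). The reel has to turn about +135°, from -6° to 129°.

```bash
cat > h.py <<'E'
from cell import *
import numpy as np
from scipy.spatial.transform import Rotation as R
def go(p,yaw):
    "deltas in units to TCP p with tool y at world yaw deg"
    s=sense();M=R.from_rotvec(s["tool_rot"]).as_matrix()
    d=M.T@(np.array(p)-s["tool_pos"])/0.4
    y=np.degrees(np.arctan2(M[1,1],M[0,1]))
    print("units",d.round(4),"yaw",y.round(2),"turn units",round(((y-yaw+180)%360-180)/120,4),"q",s["qpos"].round(2),"F",s["contact_force"].round(1),"t",round(float(s["time"]),2),"gap",s["finger_gap"])
E
python3 -c "
from h import *
go([0.579,-0.0565,0.227],-141)"
```

```text
units [-1.3867e+00 -1.1861e+00  1.1000e-03] yaw 66.86 turn units -1.2678 q [-1.23  0.63  0.04  1.52 -0.03  1.   -0.02] F [0.8 0.3 0. ] t 1.5 gap 0.09420099648431564
```

Request:
send_rows(
  plan=[
    {"x": -0.04,"y": -0.03,"z": -0.03},
    {"x": -0.087,"y": -0.074,"z": -0.03},
    {"x": -0.087,"y": -0.074},
    {"x": -0.087,"y": -0.074},
    {"x": -0.087,"y": -0.074},
    {"x": -0.087,"y": -0.074},
    {"x": -0.087,"y": -0.074},
    {"x": -0.087,"y": -0.074},
    {"x": -0.087,"y": -0.074},
    {"x": -0.087,"y": -0.074},
    {"x": -0.087,"y": -0.074},
    {"x": -0.087,"y": -0.074},
  ],
)

```text
schema error: expected keys x, y, z, turn, claw
```

```bash
python3 -c "
from h import *
go([0.579,-0.0565,0.227],-141)"
```

```text
units [-1.3867e+00 -1.1861e+00  1.1000e-03] yaw 66.86 turn units -1.2678 q [-1.23  0.63  0.04  1.52 -0.03  1.   -0.02] F [0.8 0.3 0. ] t 1.5 gap 0.09420099648431564
```

Request:
send_rows(
  plan=[
    {"x": -0.04,"y": -0.03,"z": -0.03,"turn": 0,"claw": 0},
    {"x": -0.087,"y": -0.074,"z": -0.03,"turn": 0,"claw": 0},
    {"x": -0.087,"y": -0.074,"z": 0,"turn": 0,"claw": 0},
    {"x": -0.087,"y": -0.074,"z": 0,"turn": 0,"claw": 0},
    {"x": -0.087,"y": -0.074,"z": 0,"turn": 0,"claw": 0},
    {"x": -0.087,"y": -0.074,"z": 0,"turn": 0,"claw": 0},
    {"x": -0.087,"y": -0.074,"z": 0,"turn": 0,"claw": 0},
    {"x": -0.087,"y": -0.074,"z": 0,"turn": 0,"claw": 0},
    {"x": -0.087,"y": -0.074,"z": 0,"turn": 0,"claw": 0},
    {"x": -0.087,"y": -0.074,"z": 0,"turn": 0,"claw": 0},
    {"x": -0.087,"y": -0.074,"z": 0,"turn": 0,"claw": 0},
    {"x": -0.087,"y": -0.074,"z": 0,"turn": 0,"claw": 0},
  ],
)

```text
time: 2.7
tool_pos: [0.4899, 0.1273, 0.2526]
tool_rot: [0.632, 3.076, 0.0]
contact_force: [0.5, 0.9, -0.9]
finger_gap: 0.094
grip_force: 0.0
```

```bash
python3 -c "
from h import *
go([0.579,-0.0565,0.24],-141)"
```

```text
units [-0.3858 -0.3346  0.0318] yaw 66.79 turn units -1.2684 q [-0.38  0.39  0.1   1.88 -0.05  0.87  0.91] F [ 0.5  0.9 -0.9] t 2.7 gap 0.09400971266581172
```

Request:
send_rows(
  plan=[
    {"x": -0.077,"y": -0.067,"z": 0,"turn": 0,"claw": 0},
    {"x": -0.077,"y": -0.067,"z": 0,"turn": 0,"claw": 0},
    {"x": -0.077,"y": -0.067,"z": 0,"turn": 0,"claw": 0},
    {"x": -0.077,"y": -0.067,"z": 0,"turn": 0,"claw": 0},
    {"x": -0.077,"y": -0.067,"z": 0,"turn": 0,"claw": 0},
    {"x": 0,"y": 0,"z": 0,"turn": 0.07,"claw": 0},
    {"x": 0,"y": 0,"z": 0,"turn": 0.07,"claw": 0},
    {"x": 0,"y": 0,"z": 0,"turn": 0.07,"claw": 0},
    {"x": 0,"y": 0,"z": 0,"turn": 0.07,"claw": 0},
    {"x": 0,"y": 0,"z": 0,"turn": 0.07,"claw": 0},
    {"x": 0,"y": 0,"z": 0,"turn": 0.07,"claw": 0},
    {"x": 0,"y": 0,"z": 0,"turn": 0.07,"claw": 0},
  ],
)

```text
time: 3.9
tool_pos: [0.5777, -0.0545, 0.2525]
tool_rot: [2.068, 2.364, 0.001]
contact_force: [0.0, -0.2, -0.2]
finger_gap: 0.0939
grip_force: 0.0
```

Request:
send_rows(
  plan=[
    {"x": 0,"y": 0,"z": 0,"turn": 0.07,"claw": 0},
    {"x": 0,"y": 0,"z": 0,"turn": 0.07,"claw": 0},
    {"x": 0,"y": 0,"z": 0,"turn": 0.07,"claw": 0},
    {"x": 0,"y": 0,"z": 0,"turn": 0.07,"claw": 0},
    {"x": 0,"y": 0,"z": 0,"turn": 0.07,"claw": 0},
    {"x": 0,"y": 0,"z": 0,"turn": 0.07,"claw": 0},
    {"x": 0,"y": 0,"z": 0,"turn": 0.07,"claw": 0},
    {"x": 0,"y": 0,"z": 0,"turn": 0.07,"claw": 0},
    {"x": 0,"y": 0,"z": 0,"turn": 0.07,"claw": 0},
    {"x": 0,"y": 0,"z": 0,"turn": 0.07,"claw": 0},
    {"x": 0,"y": 0,"z": 0,"turn": 0.07,"claw": 0},
    {"x": 0,"y": 0,"z": 0,"turn": 0.07,"claw": 0},
  ],
)

```text
time: 5.1
tool_pos: [0.5778, -0.0542, 0.2525]
tool_rot: [-3.139, 0.086, -0.001]
contact_force: [-0.7, 0.6, 0.7]
finger_gap: 0.0938
grip_force: 0.0
```

```bash
python3 -c "
from h import *
go([0.579,-0.0565,0.17],-140.5)"
```

```text
units [0.0033 0.0059 0.2062] yaw -93.15 turn units 0.3946 q [-0.49  0.65  0.9   1.7  -0.57  1.07 -1.03] F [-0.7  0.6  0.7] t 5.1 gap 0.09383125745639853
```

Request:
send_rows(
  plan=[
    {"x": 0,"y": 0,"z": 0,"turn": 0.07,"claw": 0},
    {"x": 0,"y": 0,"z": 0,"turn": 0.07,"claw": 0},
    {"x": 0,"y": 0,"z": 0,"turn": 0.07,"claw": 0},
    {"x": 0,"y": 0,"z": 0,"turn": 0.07,"claw": 0},
    {"x": 0,"y": 0,"z": 0,"turn": 0.07,"claw": 0},
    {"x": 0,"y": 0,"z": 0,"turn": 0.045,"claw": 0},
    {"x": 0,"y": 0,"z": 0,"turn": 0,"claw": 0},
  ],
)

```text
time: 5.8
tool_pos: [0.5778, -0.054, 0.252]
tool_rot: [-2.844, 1.333, 0.0]
contact_force: [-0.3, -0.3, 0.1]
finger_gap: 0.0939
grip_force: 0.0
```

```bash
python3 -c "
from h import *
go([0.5785,-0.056,0.169],-140.5)
import cv2
a=snapshot('top');cv2.imwrite('pics/t1.png',cv2.resize(a[120:280,180:360,::-1],None,fx=3,fy=3))"
```

```text
units [0.0049 0.0019 0.2076] yaw -140.22 turn units 0.0023 q [-0.58  0.75  1.13  1.71 -0.73  1.17 -1.69] F [-0.3 -0.3  0.1] t 5.8 gap 0.0938890357357518
```

View pics/t1.png

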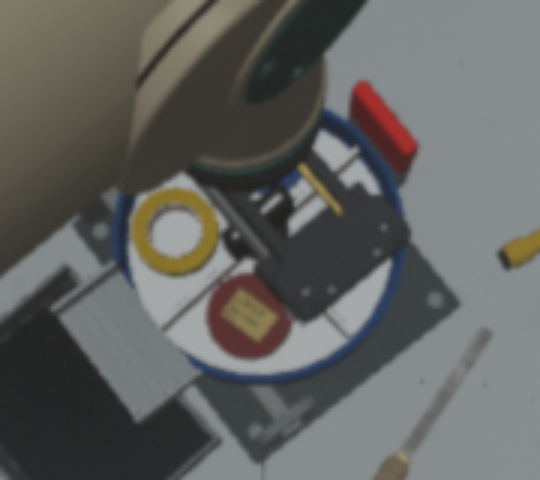

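The crop shows the fingers lying parallel to the grip bar at about (260,220), with the bar between them. I'll descend and close.

Request:
send_rows(
  plan=[
    {"x": 0.005,"y": 0.002,"z": 0.05,"turn": 0,"claw": 0},
    {"x": 0,"y": 0,"z": 0.06,"turn": 0,"claw": 0},
    {"x": 0,"y": 0,"z": 0.05,"turn": 0,"claw": 0},
    {"x": 0,"y": 0,"z": 0.03,"turn": 0,"claw": 0},
    {"x": 0,"y": 0,"z": 0.018,"turn": 0,"claw": 0},
    {"x": 0,"y": 0,"z": 0,"turn": 0,"claw": 0.5},
    {"x": 0,"y": 0,"z": 0,"turn": 0,"claw": 0.8},
    {"x": 0,"y": 0,"z": 0,"turn": 0,"claw": 1},
    {"x": 0,"y": 0,"z": 0,"turn": 0,"claw": 1},
    {"x": 0,"y": 0,"z": 0,"turn": 0,"claw": 1},
    {"x": 0,"y": 0,"z": 0,"turn": 0,"claw": 1},
  ],
  newtons=25,
)

```text
time: 6.95
tool_pos: [0.5792, -0.0551, 0.1685]
tool_rot: [-2.846, 1.331, -0.0]
contact_force: [0.5, 1.0, 0.1]
finger_gap: 0.0494
grip_force: 0.0
```

```bash
python3 -c "
from h import *
go([0.5785,-0.056,0.169],-6)"
```

```text
units [ 0.0006  0.0027 -0.0013] yaw -140.13 turn units -1.1177 q [-0.53  0.84  1.03  1.79 -0.84  1.03 -1.61] F [0.5 1.  0.1] t 6.95 gap 0.04936640508363771
```

Request:
send_rows(
  plan=[
    {"x": 0,"y": 0,"z": 0,"turn": 0,"claw": 1},
    {"x": 0,"y": 0,"z": 0,"turn": 0,"claw": 1},
    {"x": 0,"y": 0,"z": 0,"turn": 0,"claw": 1},
    {"x": 0,"y": 0,"z": 0,"turn": 0,"claw": 1},
    {"x": 0,"y": 0,"z": 0,"turn": 0,"claw": 1},
    {"x": 0,"y": 0,"z": 0,"turn": 0,"claw": 1},
  ],
)

```text
time: 7.55
tool_pos: [0.5779, -0.0563, 0.1682]
tool_rot: [2.843, -1.332, -0.002]
contact_force: [-3.8, -3.3, 1.9]
finger_gap: 0.0378
grip_force: 25.0
```

```bash
python3 -c "
from h import *
go([0.5785,-0.056,0.169],-6)"
```

```text
units [ 0.0005 -0.0016 -0.0019] yaw -140.19 turn units -1.1183 q [-0.53  0.84  1.03  1.79 -0.84  1.03 -1.61] F [-3.8 -3.3  1.9] t 7.55 gap 0.03780744762453828
```

```bash
python3 -c "
from h import *
import cv2
a=snapshot('side');b=snapshot('top')
A=cv2.resize(a[130:250,210:390,::-1],None,fx=3,fy=3);B=cv2.resize(b[140:260,200:340,::-1],None,fx=3,fy=3)
cv2.imwrite('pics/s2.png',A[:, :540]);cv2.imwrite('pics/s2b.png',B)"
```

```text
(no output)
```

View pics/s2.png

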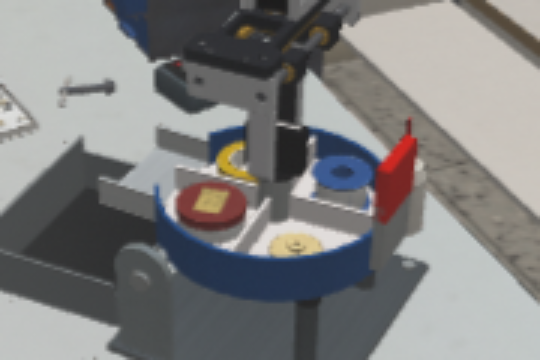

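View pics/s2b.png

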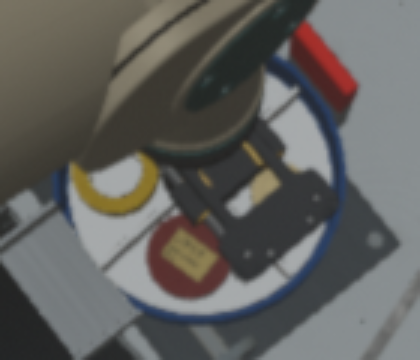

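The side view shows the near finger at about (262,140), with the black grip showing to its right at (292,150). The 38 mm opening is larger than the 16 mm bar, so I'll give it more time and check the wrist moment.

Request:
send_rows(
  plan=[
    {"x": 0,"y": 0,"z": 0,"turn": 0,"claw": 1},
    {"x": 0,"y": 0,"z": 0,"turn": 0,"claw": 1},
    {"x": 0,"y": 0,"z": 0,"turn": 0,"claw": 1},
  ],
)

```text
time: 7.95
tool_pos: [0.5779, -0.0563, 0.1682]
tool_rot: [2.843, -1.332, -0.002]
contact_force: [-4.9, -2.4, 2.7]
finger_gap: 0.0382
grip_force: 25.0
```

```bash
python3 -c "
from h import *
s=sense();print(s['wrist_torque'],s['contact_force'],s['grip_force'],s['finger_gap'])
M=R.from_rotvec(s['tool_rot']).as_matrix();print(M.round(3))
import cv2
b=snapshot('side')
cv2.imwrite('pics/s3.png',cv2.resize(b[150:210,270:340,::-1],None,fx=8,fy=8,interpolation=2))
c=get_calibration('side');T=c['camera_from_world'];f=210/np.tan(np.radians(c['vertical_fov']/2))
def pr(p):
  q=T[:3,:3]@p+T[:3,3];return ((q[:2]/q[2]*f+[c['cx'],c['cy']]-[270,150])*8).round()
for th in (129.5,):
  u=np.array([np.cos(np.radians(th)),np.sin(np.radians(th)),0])
  for sg in(-1,1):
    for z in(.146,.186): print('bar',sg,z,pr(np.array([.578,-.056,z])+sg*.025*u))
for sg in(-1,1):
    for g in (.008,.019): print('pad',sg,g,pr(s['tool_pos']+M@np.array([0,sg*g,.022])),pr(s['tool_pos']+M@np.array([0,sg*g,-.03])))
"
```

```text
[-0.74067175  1.35025586 -0.00209816] [-4.8654289  -2.44789913  2.67757349] 25.0004580616951 0.03819044242720223
[[ 0.64  -0.768 -0.002]
 [-0.768 -0.64  -0.001]
 [-0.     0.002 -1.   ]]
bar -1 0.146 [326. 302.]
bar -1 0.186 [331. 186.]
bar 1 0.146 [174. 260.]
bar 1 0.186 [175. 145.]
pad -1 0.008 [260. 267.] [265. 117.]
pad -1 0.019 [276. 249.] [281. 100.]
pad 1 0.008 [238. 294.] [242. 143.]
pad 1 0.019 [222. 312.] [225. 161.]
```

View pics/s3.png

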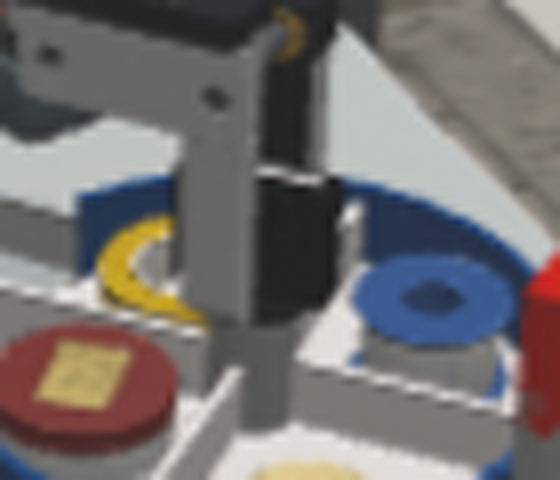

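```bash
python3 -c "
import cv2,numpy as np
a=cv2.imread('pics/top0.png');b=cv2.imread('pics/side0.png')
A=cv2.resize(a[170:225,235:300],None,fx=8,fy=8,interpolation=2);B=cv2.resize(b[160:215,265:335],None,fx=8,fy=8,interpolation=2)[:440]
cv2.imwrite('pics/g.png',cv2.resize(np.hstack([A,B]),None,fx=.73,fy=.73))
for im,(r,c) in((a,(170,235)),(b,(160,265))):
  g=im[r:r+55,c:c+70].max(2);m=(g<50).astype(np.uint8);n,l,s,ce=cv2.connectedComponentsWithStats(m)
  for i in range(1,n):
    if s[i,4]>40: print(s[i],ce[i]+[c,r],cv2.minAreaRect(np.argwhere(l==i)[:,::-1].astype(np.float32)))
"
```

```text
[ 20  17  22  19 182] [267.2967033  197.76373626] ((32.8160400390625, 27.768869400024414), (12.043944358825684, 24.76778793334961), 60.945396423339844)
[ 27  10  21  21 333] [301.44444444 179.78378378] ((36.26237869262695, 20.376239776611328), (20.29875946044922, 19.2042179107666), 5.710593223571777)
```

View pics/g.png

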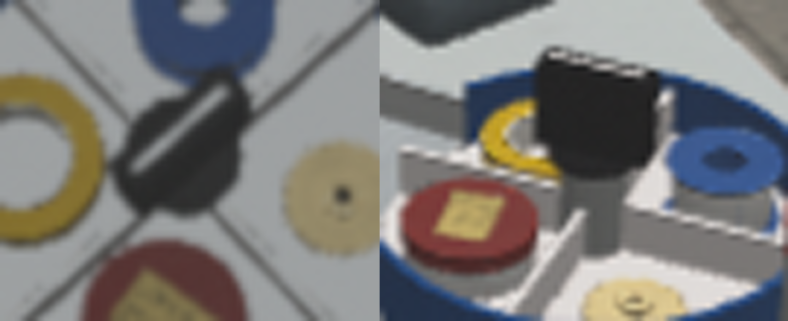

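The bar's white stripe in the zoom runs at about -48° in world, so the alignment is right. Below the bar is a round collar about 38 mm across, and that is what the fingers closed on. I'll open a little, raise about 16 mm and grip the bar.

Request:
send_rows(
  plan=[
    {"x": 0,"y": 0,"z": 0,"turn": 0,"claw": 0.45},
    {"x": 0,"y": 0,"z": 0,"turn": 0,"claw": 0.45},
    {"x": 0,"y": 0,"z": -0.02,"turn": 0,"claw": 0.45},
    {"x": 0,"y": 0,"z": -0.02,"turn": 0,"claw": 0.45},
    {"x": 0,"y": 0,"z": 0,"turn": 0,"claw": 1},
    {"x": 0,"y": 0,"z": 0,"turn": 0,"claw": 1},
    {"x": 0,"y": 0,"z": 0,"turn": 0,"claw": 1},
    {"x": 0,"y": 0,"z": 0,"turn": 0,"claw": 1},
    {"x": 0,"y": 0,"z": 0,"turn": 0,"claw": 1},
    {"x": 0,"y": 0,"z": 0,"turn": 0,"claw": 1},
    {"x": 0,"y": 0,"z": 0,"turn": 0,"claw": 1},
  ],
)

```text
time: 9.1
tool_pos: [0.5776, -0.0562, 0.184]
tool_rot: [2.843, -1.332, -0.003]
contact_force: [-4.3, -3.2, 1.2]
finger_gap: 0.0161
grip_force: 24.7
```

```bash
python3 -c "
from h import *
go([0.5785,-0.056,0.184],-6)"
```

```text
units [ 0.001 -0.002 -0.   ] yaw -140.2 turn units -1.1183 q [-0.54  0.82  1.05  1.78 -0.82  1.05 -1.62] F [-4.3 -3.2  1.2] t 9.1 gap 0.016101767731693473
```

Request:
send_rows(
  plan=[
    {"x": 0,"y": 0,"z": 0,"turn": -0.03,"claw": 1},
    {"x": 0,"y": 0,"z": 0,"turn": -0.06,"claw": 1},
    {"x": 0,"y": 0,"z": 0,"turn": -0.06,"claw": 1},
    {"x": 0,"y": 0,"z": 0,"turn": -0.06,"claw": 1},
    {"x": 0,"y": 0,"z": 0,"turn": -0.06,"claw": 1},
    {"x": 0,"y": 0,"z": 0,"turn": -0.06,"claw": 1},
    {"x": 0,"y": 0,"z": 0,"turn": -0.06,"claw": 1},
    {"x": 0,"y": 0,"z": 0,"turn": -0.06,"claw": 1},
    {"x": 0,"y": 0,"z": 0,"turn": -0.06,"claw": 1},
    {"x": 0,"y": 0,"z": 0,"turn": -0.06,"claw": 1},
  ],
)

```text
time: 10.1
tool_pos: [0.5771, -0.0575, 0.184]
tool_rot: [3.1, 0.502, -0.005]
contact_force: [-5.6, -5.0, -0.4]
finger_gap: 0.0158
grip_force: 25.0
```

```bash
python3 -c "
from h import *
go([0.5785,-0.056,0.184],-6)"
```

```text
units [ 0.0045 -0.0025 -0.    ] yaw -71.61 turn units -0.5468 q [-0.4   0.69  0.74  1.78 -0.57  0.91 -0.66] F [-5.6 -5.  -0.4] t 10.1 gap 0.015752262587191066
```

Request:
send_rows(
  plan=[
    {"x": 0,"y": 0,"z": 0,"turn": -0.06,"claw": 1},
    {"x": 0,"y": 0,"z": 0,"turn": -0.06,"claw": 1},
    {"x": 0,"y": 0,"z": 0,"turn": -0.06,"claw": 1},
    {"x": 0,"y": 0,"z": 0,"turn": -0.06,"claw": 1},
    {"x": 0,"y": 0,"z": 0,"turn": -0.06,"claw": 1},
    {"x": 0,"y": 0,"z": 0,"turn": -0.06,"claw": 1},
    {"x": 0,"y": 0,"z": 0,"turn": -0.06,"claw": 1},
    {"x": 0,"y": 0,"z": 0,"turn": -0.06,"claw": 1},
    {"x": 0,"y": 0,"z": 0,"turn": -0.06,"claw": 1},
    {"x": 0,"y": 0,"z": 0,"turn": 0,"claw": 1},
  ],
)

```text
time: 11.1
tool_pos: [0.5783, -0.0584, 0.184]
tool_rot: [2.351, 2.082, -0.004]
contact_force: [-2.5, -5.7, -2.2]
finger_gap: 0.016
grip_force: 25.0
```

```bash
python3 -c "
from h import *
go([0.5785,-0.056,0.184],-6)
for c in ('top','side'):
  snapshot(c)
  for n in ('solder_reel_center','tape_roll_center','grease_tin_center','gear_brass_center','lift_tab','wheel_axis','spout'):
    for r in pinpoint(c,n)[:1]:
      p=np.array(r['xyz']);print(c,n,p.round(4),round(r['confidence'],2),np.degrees(np.arctan2(p[1]+.0557,p[0]-.578)).round(1))
"
```

```text
units [ 0.0061 -0.0002 -0.0001] yaw -6.94 turn units -0.0078 q [-0.21  0.61  0.42  1.77 -0.32  0.83  0.23] F [-2.5 -5.7 -2.2] t 11.1 gap 0.016023530296863136
top solder_reel_center [ 0.5331 -0.0935  0.1077] 0.42 -139.9
top tape_roll_center [ 0.532  -0.0948  0.1066] 0.75 -139.6
top grease_tin_center [ 0.6083 -0.1007  0.1133] 0.67 -56.0
top lift_tab [ 0.6429 -0.1354  0.1676] 0.67 -50.8
side solder_reel_center [ 0.5475 -0.0053  0.1147] 0.83 121.2
side grease_tin_center [ 0.6102 -0.1019  0.1083] 0.7 -55.1
side gear_brass_center [ 0.6223 -0.0268  0.1077] 0.5 33.1
side lift_tab [ 0.6414 -0.1349  0.1676] 0.9 -51.3
side wheel_axis [ 0.5782 -0.0536  0.0992] 0.56 84.6
side spout [0.4906 0.0526 0.1018] 0.85 128.9
```

Most bay readings average about 125–128°, so I'll add 3°. Then release and lift.

Request:
send_rows(
  plan=[
    {"x": 0.003,"y": 0,"z": 0,"turn": -0.026,"claw": 1},
    {"x": 0,"y": 0,"z": 0,"turn": 0,"claw": 1},
    {"x": 0,"y": 0,"z": 0,"turn": 0,"claw": 0.5},
    {"x": 0,"y": 0,"z": 0,"turn": 0,"claw": 0},
    {"x": 0,"y": 0,"z": 0,"turn": 0,"claw": 0},
    {"x": 0,"y": 0,"z": -0.05,"turn": 0,"claw": 0},
    {"x": 0,"y": 0,"z": -0.08,"turn": 0,"claw": 0},
    {"x": 0,"y": 0,"z": -0.04,"turn": -0.07,"claw": 0},
    {"x": 0,"y": 0,"z": 0,"turn": -0.07,"claw": 0},
    {"x": 0,"y": 0,"z": 0,"turn": -0.07,"claw": 0},
    {"x": 0,"y": 0,"z": 0,"turn": -0.07,"claw": 0},
    {"x": 0,"y": 0,"z": 0,"turn": -0.07,"claw": 0},
  ],
)

```text
time: 13.1
tool_pos: [0.5795, -0.0531, 0.2525]
tool_rot: [1.363, 2.83, 0.002]
contact_force: [-0.9, -0.5, -0.7]
finger_gap: 0.0916
grip_force: 0.0
```

```bash
python3 -c "
from h import *
go([0.6412,-0.1338,0.171],39)
"
```

```text
units [-0.2539 -0.0055  0.2038] yaw 38.57 turn units -0.0036 q [-0.11  0.51  0.23  1.69 -0.14  0.96  0.85] F [-0.9 -0.5 -0.7] t 13.1 gap 0.09163715112867882
```

Request:
send_rows(
  plan=[
    {"x": -0.064,"y": -0.001,"z": 0,"turn": 0,"claw": 0},
    {"x": -0.07,"y": -0.001,"z": 0,"turn": 0,"claw": 0},
    {"x": -0.07,"y": -0.002,"z": 0,"turn": 0,"claw": 0},
    {"x": -0.05,"y": -0.002,"z": 0,"turn": 0,"claw": 0},
    {"x": 0,"y": 0,"z": 0,"turn": 0,"claw": 0},
  ],
)

```text
time: 13.6
tool_pos: [0.6412, -0.138, 0.252]
tool_rot: [1.376, 2.822, -0.001]
contact_force: [-0.6, 0.1, -0.7]
finger_gap: 0.094
grip_force: 0.0
```

```bash
python3 -c "
from h import *
import cv2
go([0.6412,-0.1338,0.171],39)
P={}
for c in ('top','side'):
  a=snapshot(c);P[c]=a[:,:,::-1]
  for n in ('solder_reel_center','tape_roll_center','grease_tin_center','gear_brass_center','lift_tab','wheel_axis','spout'):
    for r in pinpoint(c,n)[:1]:
      p=np.array(r['xyz']);print(c,n,p.round(4),round(r['confidence'],2),np.degrees(np.arctan2(p[1]+.0557,p[0]-.578)).round(1))
A=cv2.resize(P['top'][130:290,160:340],None,fx=2.2,fy=2.2);B=cv2.resize(P['side'][120:280,200:380],None,fx=2.2,fy=2.2)
cv2.imwrite('pics/p5.png',np.hstack([A,B]))
"
```

```text
units [0.0085 0.0065 0.2025] yaw 38.01 turn units -0.0083 q [ 0.03  0.62  0.23  1.48 -0.15  1.06  0.96] F [-0.6  0.1 -0.7] t 13.6 gap 0.09404730458912049
side solder_reel_center [ 0.5461 -0.0068  0.1174] 0.52 123.1
side tape_roll_center [ 0.5786 -0.0537  0.1001] 0.38 73.3
side grease_tin_center [ 0.6105 -0.0998  0.1101] 0.79 -53.6
side gear_brass_center [ 0.6227 -0.0238  0.1081] 0.37 35.5
side lift_tab [ 0.6374 -0.1332  0.1727] 0.74 -52.5
side wheel_axis [ 0.579  -0.0543  0.0992] 0.79 54.5
side spout [0.49   0.0514 0.1016] 0.8 129.4
```

View pics/p5.png

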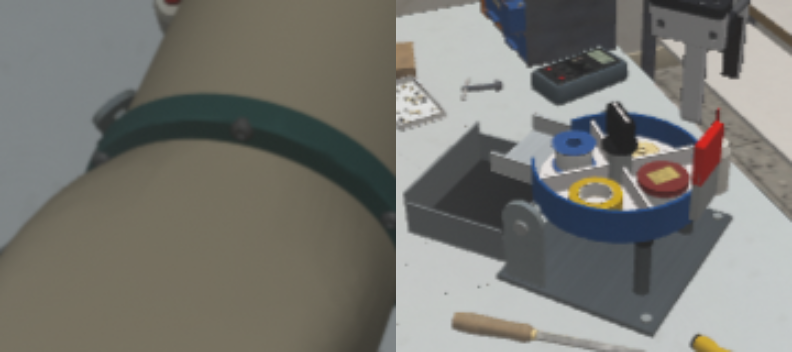

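The side view shows the reel at (573,150) in front of the spout, the tin at (662,178) by the tab, the tape at (595,195) and the gear behind at (645,150). The fingers straddle the tab at (708,155), lined up with its narrow edges. I can't tilt the tool with these rows, so I'll grip the tab across its 56 mm width and let it pivot between the pads.

Request:
send_rows(
  plan=[
    {"x": 0.01,"y": 0.006,"z": 0.04,"turn": -0.008,"claw": 0},
    {"x": 0,"y": 0,"z": 0.06,"turn": 0,"claw": 0},
    {"x": 0,"y": 0,"z": 0.06,"turn": 0,"claw": 0},
    {"x": 0,"y": 0,"z": 0.042,"turn": 0,"claw": 0},
    {"x": 0,"y": 0,"z": 0,"turn": 0,"claw": 1},
    {"x": 0,"y": 0,"z": 0,"turn": 0,"claw": 1},
    {"x": 0,"y": 0,"z": 0,"turn": 0,"claw": 1},
    {"x": 0,"y": 0,"z": 0,"turn": 0,"claw": 1},
    {"x": 0,"y": 0,"z": 0,"turn": 0,"claw": 1},
    {"x": 0,"y": 0,"z": 0,"turn": 0,"claw": 1},
    {"x": 0,"y": 0,"z": 0,"turn": 0,"claw": 1},
    {"x": 0,"y": 0,"z": 0,"turn": 0,"claw": 1},
  ],
  newtons=25,
)

```text
time: 15.6
tool_pos: [0.6377, -0.133, 0.1724]
tool_rot: [-1.351, -2.835, 0.005]
contact_force: [-4.0, -2.3, 4.8]
finger_gap: 0.0556
grip_force: 24.9
```

```bash
python3 -c "
from h import *
go([0.6412,-0.1338,0.171],39)
R0,a0=np.hypot(.1605,.083),np.arctan2(.083,.1605)
o=np.array([.1605,.083])
for t in np.arange(.08,.73,.08):
  n=R0*np.array([np.cos(a0+t),np.sin(a0+t)]);d=n-o;o=n;print(t.round(2),(-d/.4).round(4))
"
```

```text
units [-0.007   0.0054  0.0035] yaw 39.05 turn units 0.0004 q [ 0.04  0.7   0.21  1.57 -0.17  0.89  0.99] F [-4.  -2.3  4.8] t 15.6 gap 0.055552661831831406
0.08 [ 0.0179 -0.0314]
0.16 [ 0.0203 -0.0299]
0.24 [ 0.0226 -0.0282]
0.32 [ 0.0248 -0.0263]
0.4 [ 0.0268 -0.0242]
0.48 [ 0.0287 -0.022 ]
0.56 [ 0.0303 -0.0196]
0.64 [ 0.0318 -0.0171]
0.72 [ 0.0331 -0.0145]
```

Request:
send_rows(
  plan=[
    {"x": 0.009,"y": 0,"z": -0.016,"turn": 0,"claw": 1},
    {"x": 0.009,"y": 0,"z": -0.016,"turn": 0,"claw": 1},
    {"x": 0.01,"y": 0,"z": -0.015,"turn": 0,"claw": 1},
    {"x": 0.01,"y": 0,"z": -0.015,"turn": 0,"claw": 1},
    {"x": 0.0113,"y": 0,"z": -0.014,"turn": 0,"claw": 1},
    {"x": 0.0113,"y": 0,"z": -0.014,"turn": 0,"claw": 1},
    {"x": 0,"y": 0,"z": 0,"turn": 0,"claw": 1},
  ],
)

```text
time: 16.3
tool_pos: [0.6214, -0.1121, 0.207]
tool_rot: [-1.348, -2.833, 0.004]
contact_force: [-5.0, -3.4, -5.4]
finger_gap: 0.0555
grip_force: 25.0
```

```bash
cat >> h.py <<'E'
def tilt():
    s=sense();d=s["tool_pos"]-np.array([.6377,-.133,.1724]);u=np.array([np.cos(np.radians(129)),np.sin(np.radians(129)),0])
    print("fwd",(d@u).round(4),"up",d[2].round(4),"F",s["contact_force"].round(1),s["wrist_torque"].round(2),"gap",s["finger_gap"],s["grip_force"])
    print("angle by fwd/up",(np.arctan2(.083+d[2],.1605-d@u)-np.arctan2(.083,.1605)).round(3))
E
python3 -c "
from h import *
tilt()
snapshot('side')
for n in ('lift_tab','solder_reel_center'): print(n,[(np.round(r['xyz'],4),round(r['confidence'],2)) for r in pinpoint('side',n)[:2]])
"
```

```text
fwd 0.0265 up 0.0346 F [-5.  -3.4 -5.4] [-0.74  0.91 -0.12] gap 0.05554447733301846 25.016460784245282
angle by fwd/up 0.243
lift_tab [(array([ 0.6257, -0.1149,  0.2021]), 0.58), (array([ 0.7428,  0.0046, -0.0013]), 0.35)]
solder_reel_center [(array([ 0.5408, -0.0048,  0.1145]), 0.83)]
```

Request:
send_rows(
  plan=[
    {"x": 0.0124,"y": 0,"z": -0.0132,"turn": 0,"claw": 1},
    {"x": 0.0124,"y": 0,"z": -0.0132,"turn": 0,"claw": 1},
    {"x": 0.0134,"y": 0,"z": -0.012,"turn": 0,"claw": 1},
    {"x": 0.0134,"y": 0,"z": -0.012,"turn": 0,"claw": 1},
    {"x": 0.0143,"y": 0,"z": -0.011,"turn": 0,"claw": 1},
    {"x": 0.0143,"y": 0,"z": -0.011,"turn": 0,"claw": 1},
    {"x": 0.0152,"y": 0,"z": -0.0098,"turn": 0,"claw": 1},
    {"x": 0.0152,"y": 0,"z": -0.0098,"turn": 0,"claw": 1},
    {"x": 0.0159,"y": 0,"z": -0.0085,"turn": 0,"claw": 1},
    {"x": 0.0159,"y": 0,"z": -0.0085,"turn": 0,"claw": 1},
    {"x": 0.015,"y": 0,"z": -0.007,"turn": 0,"claw": 1},
    {"x": 0,"y": 0,"z": 0,"turn": 0,"claw": 1},
  ],
)

```text
time: 17.65
tool_pos: [0.5817, -0.0614, 0.2529]
tool_rot: [-1.345, -2.833, 0.002]
contact_force: [-6.0, -1.3, -14.0]
finger_gap: 0.0561
grip_force: 25.0
```

```bash
python3 -c "
from h import *
tilt()
snapshot('side')
for n in ('lift_tab','solder_reel_center','tape_roll_center','grease_tin_center'): print(n,[(np.round(r['xyz'],4),round(r['confidence'],2)) for r in pinpoint('side',n)[:2]])
"
```

```text
fwd 0.0909 up 0.0805 F [ -6.   -1.3 -14. ] [-0.34  1.22 -0.19] gap 0.05609368425843444 25.025002097245306
angle by fwd/up 0.691
lift_tab [(array([ 0.5903, -0.0689,  0.247 ]), 0.74)]
solder_reel_center [(array([0.4643, 0.0924, 0.0289]), 0.8)]
tape_roll_center [(array([ 0.5089, -0.069 ,  0.1322]), 0.43)]
grease_tin_center [(array([ 0.5826, -0.0626,  0.167 ]), 0.5)]
```

The reel is reported in the tray (z 0.029). I'll lower along the same arc.

Request:
send_rows(
  plan=[
    {"x": -0.015,"y": 0,"z": 0.007,"turn": 0,"claw": 1},
    {"x": -0.0159,"y": 0,"z": 0.0085,"turn": 0,"claw": 1},
    {"x": -0.0159,"y": 0,"z": 0.0085,"turn": 0,"claw": 1},
    {"x": -0.0152,"y": 0,"z": 0.0098,"turn": 0,"claw": 1},
    {"x": -0.0152,"y": 0,"z": 0.0098,"turn": 0,"claw": 1},
    {"x": -0.0143,"y": 0,"z": 0.011,"turn": 0,"claw": 1},
    {"x": -0.0143,"y": 0,"z": 0.011,"turn": 0,"claw": 1},
    {"x": -0.0134,"y": 0,"z": 0.012,"turn": 0,"claw": 1},
    {"x": -0.0134,"y": 0,"z": 0.012,"turn": 0,"claw": 1},
    {"x": -0.0124,"y": 0,"z": 0.0132,"turn": 0,"claw": 1},
    {"x": -0.0124,"y": 0,"z": 0.0132,"turn": 0,"claw": 1},
    {"x": 0,"y": 0,"z": 0,"turn": 0,"claw": 1},
  ],
)

```text
time: 19.1
tool_pos: [0.624, -0.1153, 0.2084]
tool_rot: [1.352, 2.834, -0.005]
contact_force: [-5.5, -6.1, -1.6]
finger_gap: 0.056
grip_force: 25.0
```

Request:
send_rows(
  plan=[
    {"x": -0.0113,"y": 0,"z": 0.014,"turn": 0,"claw": 1},
    {"x": -0.0113,"y": 0,"z": 0.014,"turn": 0,"claw": 1},
    {"x": -0.01,"y": 0,"z": 0.015,"turn": 0,"claw": 1},
    {"x": -0.01,"y": 0,"z": 0.015,"turn": 0,"claw": 1},
    {"x": -0.009,"y": 0,"z": 0.014,"turn": 0,"claw": 1},
    {"x": -0.006,"y": 0,"z": 0.009,"turn": 0,"claw": 1},
    {"x": -0.002,"y": 0,"z": 0.004,"turn": 0,"claw": 1},
    {"x": 0,"y": 0,"z": 0,"turn": 0,"claw": 1},
  ],
)

```text
time: 19.9
tool_pos: [0.6384, -0.1336, 0.1768]
tool_rot: [1.352, 2.834, -0.005]
contact_force: [-10.6, -4.3, 8.2]
finger_gap: 0.056
grip_force: 25.0
```

```bash
python3 -c "
from h import *
tilt()
go([.6377,-.133,.1724],39)
"
```

```text
fwd -0.0009 up 0.0044 F [-10.6  -4.3   8.2] [-1.19  2.5  -0.22] gap 0.055996035709838694 25.010080910869874
angle by fwd/up 0.019
units [ 0.0023 -0.0003  0.0109] yaw 39.0 turn units -0.0 q [ 0.04  0.69  0.21  1.57 -0.17  0.9   0.99] F [-10.6  -4.3   8.2] t 19.9 gap 0.055996035709838694
```

Request:
send_rows(
  plan=[
    {"x": 0.003,"y": 0,"z": 0.005,"turn": 0,"claw": 1},
    {"x": 0,"y": 0,"z": 0,"turn": 0,"claw": 0.35},
    {"x": 0,"y": 0,"z": 0,"turn": 0,"claw": 0.2},
    {"x": 0,"y": 0,"z": 0,"turn": 0,"claw": 0},
    {"x": 0,"y": 0,"z": 0,"turn": 0,"claw": 0},
    {"x": 0,"y": 0,"z": -0.03,"turn": 0,"claw": 0},
    {"x": 0,"y": 0,"z": -0.08,"turn": 0,"claw": 0},
    {"x": 0,"y": 0,"z": -0.1,"turn": 0,"claw": 0},
    {"x": 0,"y": 0,"z": -0.1,"turn": 0,"claw": 0},
    {"x": 0,"y": 0,"z": 0,"turn": 0,"claw": 0},
  ],
)

```text
time: 20.9
tool_pos: [0.6423, -0.1301, 0.3028]
tool_rot: [1.343, 2.826, 0.006]
contact_force: [1.0, -0.2, -0.5]
finger_gap: 0.0939
grip_force: 0.0
```

```bash
python3 -c "
from h import *
import cv2
go([.6377,-.133,.1724],39)
a=snapshot('side')
for n in ('lift_tab','spout','tip_axis','solder_reel_center','tape_roll_center','grease_tin_center','gear_brass_center','tray_floor','file_small','oil_bottle','driver_3'): print(n,[(np.round(r['xyz'],4),round(r['confidence'],2)) for r in pinpoint('side',n)[:1]])
cv2.imwrite('pics/end.png',cv2.resize(a[110:330,190:420,::-1],None,fx=2.6,fy=2.6))
"
```

```text
units [ 0.0049 -0.0163  0.3258] yaw 39.17 turn units 0.0014 q [ 0.02  0.57  0.24  1.42 -0.14  1.15  0.96] F [ 1.  -0.2 -0.5] t 20.9 gap 0.09385577335614534
lift_tab [(array([ 0.639 , -0.1359,  0.1704]), 0.56)]
spout [(array([0.49  , 0.0496, 0.0995]), 0.61)]
tip_axis [(array([ 0.5444, -0.0108,  0.0825]), 0.64)]
solder_reel_center [(array([0.4616, 0.0934, 0.0294]), 0.8)]
tape_roll_center [(array([ 0.5232, -0.088 ,  0.1074]), 0.59)]
grease_tin_center [(array([ 0.6058, -0.092 ,  0.1103]), 0.91)]
gear_brass_center []
tray_floor [(array([0.4671, 0.0744, 0.0019]), 0.57)]
file_small [(array([ 0.4464, -0.1694, -0.0011]), 0.81)]
oil_bottle [(array([ 0.579 , -0.0532,  0.1011]), 0.65)]
driver_3 [(array([ 0.623 , -0.3071, -0.0056]), 0.88)]
```

View pics/end.png

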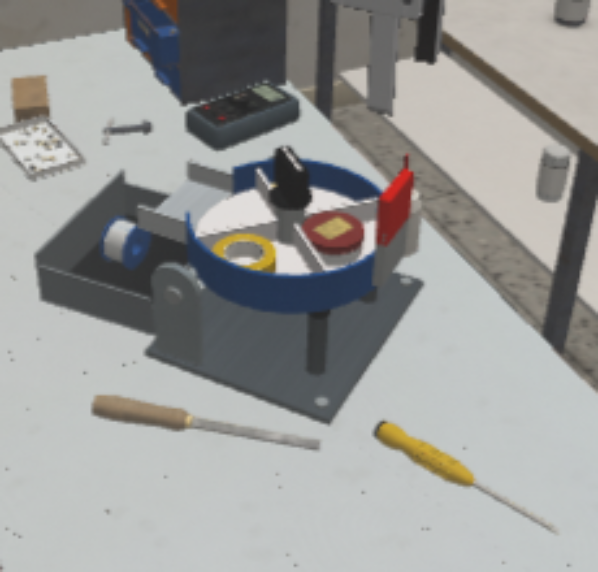

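The reel lies in the tray at (125,243). The carousel is level, with the tape at (245,252) and the tin at (335,232); the file and screwdriver are unmoved. The gear isn't visible, so I'll move the arm aside and look from above.

Request:
send_rows(
  plan=[
    {"x": 0.05,"y": 0.017,"z": 0,"turn": 0,"claw": 0},
    {"x": 0.1,"y": 0.017,"z": 0,"turn": 0,"claw": 0},
    {"x": 0.11,"y": 0.017,"z": 0,"turn": 0,"claw": 0},
    {"x": 0.11,"y": 0.017,"z": 0,"turn": 0,"claw": 0},
    {"x": 0.11,"y": 0.017,"z": 0,"turn": 0,"claw": 0},
    {"x": 0.11,"y": 0.017,"z": 0,"turn": 0,"claw": 0},
    {"x": 0.11,"y": 0.017,"z": 0,"turn": 0,"claw": 0},
    {"x": 0.11,"y": 0.017,"z": 0,"turn": 0,"claw": 0},
    {"x": 0.11,"y": 0.017,"z": 0,"turn": 0,"claw": 0},
    {"x": 0.11,"y": 0.017,"z": 0,"turn": 0,"claw": 0},
    {"x": 0.11,"y": 0.017,"z": 0,"turn": 0,"claw": 0},
    {"x": 0.11,"y": 0.017,"z": 0,"turn": 0,"claw": 0},
  ],
)

```text
time: 22.7
tool_pos: [0.3852, 0.3112, 0.2957]
tool_rot: [1.349, 2.837, 0.001]
contact_force: [1.3, -0.2, 0.1]
finger_gap: 0.0941
grip_force: 0.0
```

```bash
python3 -c "
from h import *
import cv2
a=snapshot('top');print(sense()['qpos'].round(2))
for n in ('lift_tab','spout','solder_reel_center','tape_roll_center','grease_tin_center','gear_brass_center','tray_floor','file_small','oil_bottle','driver_3'): print(n,[(np.round(r['xyz'],4),round(r['confidence'],2)) for r in pinpoint('top',n)[:1]])
cv2.imwrite('pics/end2.png',cv2.resize(a[110:320,140:420,::-1],None,fx=2.6,fy=2.6))
"
```

```text
[-0.85  0.33  0.14  1.85 -0.06  0.97  0.  ]
lift_tab [(array([ 0.6412, -0.1349,  0.1648]), 0.6)]
spout [(array([0.4949, 0.052 , 0.0994]), 0.74)]
solder_reel_center [(array([0.4592, 0.0914, 0.0256]), 0.75)]
tape_roll_center [(array([ 0.5195, -0.0868,  0.1069]), 0.79)]
grease_tin_center [(array([ 0.6081, -0.0892,  0.1091]), 0.81)]
gear_brass_center [(array([0.495 , 0.0498, 0.098 ]), 0.7)]
tray_floor [(array([0.4649, 0.0771, 0.004 ]), 0.92)]
file_small [(array([ 0.4412, -0.1724,  0.0025]), 0.7)]
oil_bottle [(array([0.7414, 0.0062, 0.0008]), 0.93)]
driver_3 [(array([ 0.6199, -0.3075, -0.003 ]), 0.56)]
```

View pics/end2.png

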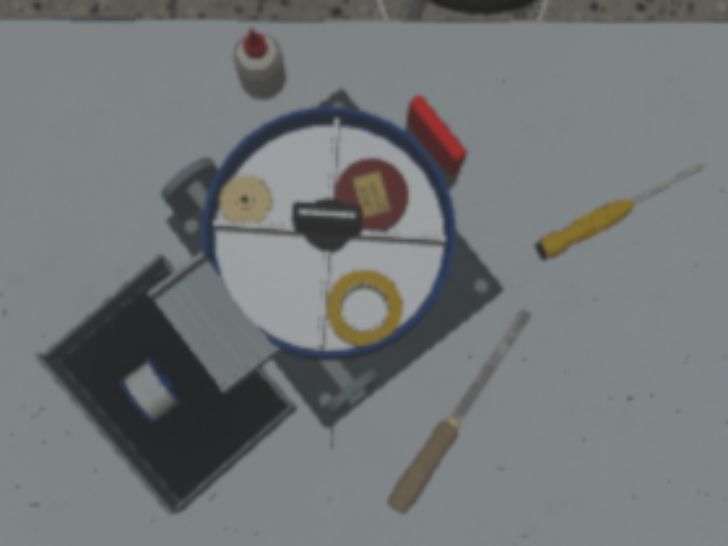

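The top view shows the gear at (245,200), the tin at (371,195) and the tape at (365,308), each in its own bay. The reel is in the tray at (150,390). The carousel is level, and the bottle, file and screwdriver are undisturbed.

```bash
python3 -c "
from cell import *
print(sign_off())"
```

```text
the job is handed in; nothing more can be done
None
```

Job handed in at about 23 s: the solder reel is in the grey tray, the carousel is back level on its rests with the tape, tin and gear still in their bays, and the file, oil bottle and screwdriver are undisturbed.

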